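Start and prime the nutrient doser

ROBOT

A 6-joint arm with a two-finger parallel gripper is mounted at the origin on the work surface. World frame = base frame: x ahead of the robot, y to its left, z up, the work surface at z = 0. Lengths are in m, angles in rad, forces in N, time in s.
With the tool pointing down it reaches from about 0.3 to 0.85 m from the base axis. Payload 4.2 kg.
Tool frame: the origin (TCP) lies on the centre line of the jaws, within the pads' length; the fingertips stand 17 mm ahead of it and the grasp point (between the pads) lies 2 mm behind it (robot.nose_length is the distance from the TCP to the fingertips, in m); z points along the fingers, y is the line along which they close (so a half turn about z gives the same grasp; the last joint's range is limited). The gripper opens to 91 mm and grips with 3 to 60 N. Pads are 32 mm wide; open, the fingers measure 118 mm over their backs; the gripper's body (76 mm by 178 mm) begins 60 mm behind the grasp point.
Start: joints at [-1.258, 0.32, 1.565, -0, 1.257, -0.02], TCP at [0.188, -0.543, 0.231] pointing down, gripper open.
Joint ranges: [-3.11, 3.11], [-0.84, 2.01], [0.21, 2.61], [-1.34, 4.49], [0.05, 2.63], [-2.56, 2.56]. Speed limits (rad/s): [2.57, 2.57, 3.14, 3.14, 3.14, 3.14].

INTERFACE

Orientations are given as a unit quaternion [x, y, z, w].
In Python, from plant import robot, viewer, job_done, models gives the robot as it stands.
- The arm moves only by the shell command python3 -m inch 'ROWS' [FORCE]. ROWS is JSON, one flat list of numbers, 5 for each row, row after row: the gripper command: -1 is shut, 1 is fully open, values between are in proportion, then the shift along the tool's x, y, z as a fraction of full scale, then the turn about the tool's z as a fraction of full scale. In form: [hand, dx, dy, dz, roll, hand, dx, dy, dz, roll, ...]. A call has exactly 10 rows; each row is the pose to reach, as a shift and turn from the pose commanded when the call began, along the tool's axes at that moment; what a row does not reach only later rows make up. Full scale, the value 1, is 500 mm for a shift and 60 degrees for a turn. A row lasts 1/10 s, in which the tool goes at most 50 mm and 8.59 degrees, less where a joint would pass 70% of its speed; a pose out of reach is approached as far as the arm can. A call with a number of a shift or a turn outside -1 to 1 is refused whole. A call with a gripper value outside its range is refused whole. The fingers move at their own pace and stop on an object; FORCE is the grip in N (left out, the last holds). Time passes only in rows, so rows that repeat a pose let the fingers close, or fill a call up. It gives the time, the measured TCP pose, the force, the opening and the grip force at its end, in the units of the state.
- robot.observe(): the state, without advancing time (a new reading comes with each control period).
- viewer.get_image(name): name is "scene" or "top" or "wrist"; returns a dict with "img" (384x512x3 uint8, red, green, blue), "depth" (384x512 float32, m along the optical axis (not along the pixel's ray), 0 where there is no reading), "fx", "fy", "cx", "cy" (pixels), "cam_to_world" (4x4, takes a point from camera to world coordinates); the wrist camera has in their place "tool_from_camera" (4x4, takes a point from camera to tool coordinates, whose origin is the TCP and whose axes are the flange's). Camera axes: x right, y down, z forward; pixel columns grow to the right and rows downward; lengths in m; the calibration is good to about 2 mm. A picture is of the moment at which its call begins: read the wrist's pose just before it.
- job_done(): hands the job in; it is judged then, once.
Trained networks look in a picture, given as the dict that the camera call returned (one of the last four; its "shot" number tells which), for a name from the list of things; names that differ only in an ending like _2 or _b are one class to them, and where a whole thing is asked for, a point or a joint stands for the part that bears it (a point fixed in the world has none). Each returns a list of dicts, best first, with "score" (0 to 1); they miss things now and then, are a little off and sometimes report something else, mostly with a low value. They report only what shows in the picture. A call takes as long as a camera call.
- models.look_for(picture, target): "centre" ([x, y, z] in m, in the coordinates of the camera as it stood for that picture, good to about 4 mm: the middle of the surface that is visible of it).
The state is a dict: "t": time; "joints": joint angles; "qd": joint speeds; "tau": joint torques, N m; "tool_pos": TCP position; "orientation": TCP orientation; "contact_force": force on the tool from outside, world axes, zero at the start; "torque": the same for the moment, N m; "gripper_width": finger opening in m; "finger_force": force on a finger pad.
Only numpy, scipy, OpenCV 4.12 (cv2) and the standard library are available. Lean on these libraries where they do the work, as an engineer would, in place of code of your own. Each camera call takes 0.05 s, during which the arm holds its last target. There are 200 camera calls.

TASK

Get the growing tubs' feed ready: switch on the air pump by pressing the raised end of its rocker right over, then on the doser tray push the long bar key fully down so that it stays down, then press the round key fully down and keep holding it: finish with the round key still held down. Keep to that order, do not press the square key at all, and leave the pots, jar, bottle, vial and beaker standing where they are; nothing is to be picked up.

Things in the scene. Friction and masses are not known exactly. Their poses are not given: they have to be found in the camera images.
- pump: Air pump: grey box 200 x 150 x 80 mm high (x, y, z), fixed to the bench. Origin: centre of its underside. x and y run along its sides; the rocker lies on its top, 40 mm towards the pump's +x from the centre.
- rocker (a joint): The pump's rocker switch: a white see-saw plate 70 mm (pump x) x 36 mm (pump y) x 8 mm, pivoting about a line along pump y that stands 94 mm above the bench and 40 mm to +x of the pump's origin. 0 = off, its +x end (three ribs) raised; 0.4 rad = on, the +x end pressed fully over. Starts at 0 to 0.04. It takes some 2 N at the end (more nearer the pivot), and stays where it is left.
- rocker_end (a point): Point on the upper face of the rocker's raised, ribbed end, 26 mm along the plate from the pivot; about 103 mm above the bench when off, 93 mm when on. It moves with the rocker.
- doser: Doser tray: aluminium plate 190 x 320 x 12 mm fixed to the bench. Origin: centre of its underside. Three equal white modules stand on it in a row along its y, 100 mm apart, centres 30 mm to +x of its origin, in any order; they are told apart by the shape of their keys.
- valve_module: White module box 100 x 85 x 60 mm with the long bar key on top, x and y as the doser's. Origin: centre of its underside, 12 mm above the bench.
- prime_module: White module box, same size, with the round key on top. Origin as above.
- drain_module: White module box, same size, with the square key on top (must not be pressed). Origin as above.
- bar_key_top (a point): Centre of the top face of the bar key: black, 24 mm (x) x 62 mm (y), standing 20 mm proud of its module, top 92 mm above the bench when up. Moves with the key.
- bar_key (a joint): How far the bar key is pushed down: 0 (up) to 0.008 m (fully down). Starts at 0 to 0.001. It moves against about 4 N of friction and stays where it is left.
- round_key_top (a point): Centre of the top face of the round key: black, 32 mm across, standing 20 mm proud of its module, top 92 mm above the bench when up. Moves with the key.
- round_key (a joint): How far the round key is pressed: 0 (up) to 0.008 m (fully down). A spring pushes it back: 2 N to start, 6 N fully down.
- square_key_top (a point): Centre of the top face of the square key, black, 30 x 30 mm, same height and spring as the round one. To be left alone.
- square_key (a joint): How far the square key is pressed, 0 to 0.008 m. To stay at 0.
- seedling_pot: Loose black pot, 48 mm across, 45 mm tall, leaves to about 65 mm, standing on the -x strip of the doser tray. Origin: centre of its underside.
- vial: Loose amber jar, 28 mm across, 50 mm tall, on the -x strip of the doser tray. Origin: centre of its underside.
- net_pot: Loose black pot with chives, 54 mm across, 45 mm tall, chives to 80 mm, standing on top of the pump beside the rocker's low end. Origin: centre of its underside.
- culture_jar: Loose white round jar with chives, 98 mm across, 97 mm tall, chives to about 190 mm, on the bench at one side. Origin: centre of its underside.
- nutrient_bottle: Loose amber bottle, 66 mm across, 170 mm tall, on the bench at one side. Origin: centre of its underside.
- beaker: Loose clear cup, 66 mm across, 80 mm tall, on the bench behind (+x of) the pump. Origin: centre of its underside.

How it is judged:
By the outcome, as a careful person would: the job done as asked, in the order asked, and still so for the second after the job is handed in, while the arm keeps its last pose, push and grip.
It also fails if it takes over 51 s, if anything falls off the work surface, if the arm or the gripper's body presses on something with over 40 N, if the wrist force passes 120 N, or if a joint passes its speed limit or range.

## Working session

There is one attempt and no reset: what is moved stays moved. The work goes in short steps, Python scripts to look and compute and a shell command to move; the robot and the scene stay as the last step left them, time stands still between calls to the robot, and variables do not carry over. Pictures are saved under pics/ and viewed, at most 10 in all, crops included, and the job is handed in when it is done.

```bash
mkdir -p pics; cat > h.py <<'E'
import numpy as np, cv2
from scipy.spatial.transform import Rotation as R
from plant import robot, viewer, models
def shot(n):
    s=robot.observe(); d=viewer.get_image(n)
    if 'cam_to_world' in d: T=np.array(d['cam_to_world'])
    else:
        W=np.eye(4); W[:3,:3]=R.from_quat(s['orientation']).as_matrix(); W[:3,3]=s['tool_pos']
        T=W@np.array(d['tool_from_camera'])
    return d,T
def find(d,T,t,k=2):
    for r in models.look_for(d,t)[:k]:
        c=np.array(r['centre']); w=T[:3,:3]@c+T[:3,3]
        print(t,round(r['score'],2),w.round(4),'px',int(d['fx']*c[0]/c[2]+d['cx']),int(d['fy']*c[1]/c[2]+d['cy']))
def save(d,n): cv2.imwrite('pics/'+n+'.png',d['img'][:,:,::-1])
E
python3 - <<'E'
from h import *
s=robot.observe(); print({k:np.round(v,3).tolist() for k,v in s.items()}, robot.nose_length)
print(R.from_quat(s['orientation']).as_matrix().round(3))
for n in ('scene','top'):
    d,T=shot(n); save(d,n+'0'); print(n,T[:3,3].round(2))
    for t in ('pump','rocker_end','rocker','bar_key_top','round_key_top','square_key_top','doser','net_pot'): find(d,T,t)
E
```

```text
{'t': 0.0, 'joints': [-1.258, 0.32, 1.566, -0.0, 1.257, -0.02], 'qd': [-0.001, -0.003, -0.001, -0.0, 0.001, -0.001], 'tau': [0.001, -41.247, -23.197, 0.073, 0.046, -0.0], 'tool_pos': [0.188, -0.543, 0.23], 'orientation': [0.986, 0.166, -0.0, -0.001], 'contact_force': [-0.536, -0.107, -0.696], 'torque': [-0.011, -0.032, 0.021], 'finger_force': 0.0, 'gripper_width': 0.091} 0.017
[[ 0.945  0.327 -0.001]
 [ 0.327 -0.945  0.002]
 [ 0.    -0.002 -1.   ]]
scene [ 1.08 -0.71  1.32]
pump 0.75 [ 0.5505 -0.2397  0.0115] px 203 245
pump 0.65 [0.545  0.1814 0.0798] px 270 153
rocker_end 0.71 [ 0.632  -0.1218  0.0917] px 242 220
rocker_end 0.5 [0.5663 0.2191 0.0952] px 280 146
rocker 0.52 [0.5662 0.2178 0.1001] px 280 145
bar_key_top 0.6 [0.4579 0.2152 0.126 ] px 256 129
bar_key_top 0.49 [ 0.6141 -0.2189  0.0902] px 220 239
round_key_top 0.26 [ 0.6309 -0.12    0.0941] px 242 219
doser 0.93 [ 0.5499 -0.2421  0.0091] px 203 246
doser 0.75 [ 0.6318 -0.229   0.0753] px 223 246
net_pot 0.61 [0.4577 0.2117 0.1245] px 255 130
top [0.47 0.01 1.43]
pump 0.66 [0.5339 0.2066 0.0748] px 190 204
pump 0.27 [ 0.5193 -0.2935  0.08  ] px 357 208
rocker 0.54 [0.5675 0.2176 0.1008] px 185 193
bar_key_top 0.62 [ 0.6166 -0.2117  0.0937] px 330 176
square_key_top 0.66 [ 0.6264 -0.1127  0.0883] px 296 173
doser 0.84 [ 0.5455 -0.1854  0.0105] px 317 201
doser 0.16 [0.5364 0.4507 0.0835] px 107 204
net_pot 0.7 [0.4562 0.2181 0.1305] px 183 231
net_pot 0.7 [ 0.6044 -0.3065  0.0709] px 360 180
```

```bash
python3 - <<'E'
import cv2
a=cv2.imread('pics/top0.png'); b=cv2.imread('pics/scene0.png')
cv2.imwrite('pics/c0.png',cv2.resize(a[130:290,70:400],None,fx=2.4,fy=2.4,interpolation=cv2.INTER_CUBIC))
E
```

```text
(no output)
```

View pics/c0.png

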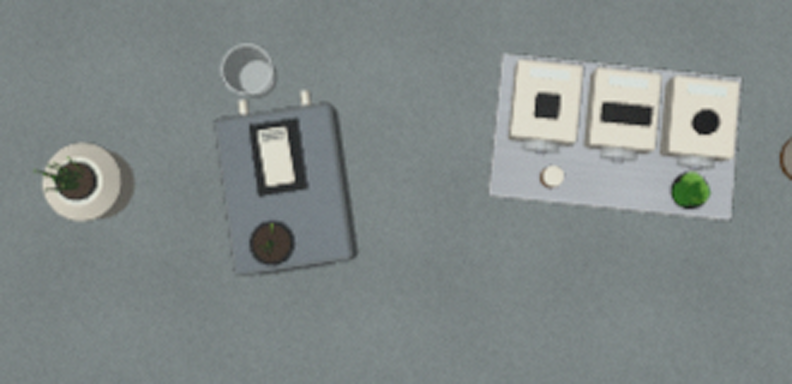

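View pics/scene0.png

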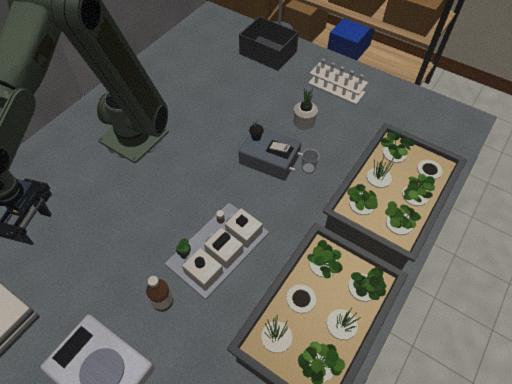

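The top crop shows the square key at crop (547,106), the bar at (626,113), the round key at (706,122) and the rocker at (277,155), with the ribs at its upper (+x) end. I'll segment these with depth and colour.

```bash
cat >> h.py <<'E'
def cloud(d,T):
    v,u=np.mgrid[:384,:512]; z=d['depth']
    P=np.stack([(u-d['cx'])/d['fx']*z,(v-d['cy'])/d['fy']*z,z],-1)@T[:3,:3].T+T[:3,3]
    return P
def blobs(d,T,lo=.08,hi=.115):
    P=cloud(d,T); g=d['img'].max(2); H=(P[...,2]>lo)&(P[...,2]<hi)&(d['depth']>0)
    for nm,m in (('dark',H&(g<90)),('white',H&(g>150))):
        n,l,st,c=cv2.connectedComponentsWithStats(m.astype('uint8'))
        for i in range(1,n):
            if st[i,4]<25: continue
            p=P[l==i]; r=cv2.minAreaRect(p[:,:2].astype('float32')*1000)
            print(nm,st[i,4],'px',c[i].round(0),'rect',np.round(r[0],1),np.round(r[1],1),round(r[2],1),'z',np.median(p[:,2]).round(4),'mean',p.mean(0).round(4))
E
python3 - <<'E'
from h import *
for n in ('top','scene'):
    d,T=shot(n); print(n); blobs(d,T)
    P=cloud(d,T); m=(abs(P[...,2]-.012)<.006)&(P[...,1]<0)&(P[...,0]>.4)&(P[...,0]<.75)&(P[...,1]>-.4)
    n_,l,st,c=cv2.connectedComponentsWithStats(m.astype('uint8')); i=1+st[1:,4].argmax(); r=cv2.minAreaRect(P[l==i][:,:2].astype('float32')*1000); print('tray',r)
E
```

```text
top
dark 26 px [160.  97.] rect [860.6 298.2] [ 3.4 72.4] 1.5 z 0.0847 mean [0.8605 0.2992 0.0845]
dark 88 px [297. 174.] rect [ 625.5 -114.9] [27.2 27.4] 84.5 z 0.092 mean [ 0.6248 -0.1143  0.0916]
dark 146 px [330. 177.] rect [ 614.6 -213.3] [58.4 21.1] 83.2 z 0.0906 mean [ 0.6143 -0.213   0.0906]
dark 78 px [364. 180.] rect [ 603.3 -313. ] [26.7 27.1] 69.4 z 0.0913 mean [ 0.6035 -0.3127  0.0909]
dark 249 px [186. 195.] rect [563.2 219.7] [88.8 62.3] 8.2 z 0.083 mean [0.5632 0.2169 0.0836]
dark 28 px [405. 195.] rect [ 557.7 -435.8] [48.3 11.5] 12.6 z 0.0931 mean [ 0.5594 -0.434   0.0924]
dark 152 px [102. 206.] rect [533.9 463.9] [46.4 41.3] 89.7 z 0.0979 mean [0.5323 0.4597 0.0986]
dark 608 px [ 20. 338.] rect [161.3 709.4] [221.2  75.5] 0.4 z 0.0973 mean [0.1565 0.6843 0.0973]
dark 52 px [245. 341.] rect [142.6  43.1] [ 2.3 83.9] 18.6 z 0.1057 mean [0.1423 0.0435 0.1045]
white 29 px [  6. 168.] rect [642.4 742.9] [15.8 12.2] 6.0 z 0.1035 mean [0.6431 0.7427 0.1029]
white 28 px [ 21. 168.] rect [644.1 699.6] [15.4 15.7] 59.0 z 0.1022 mean [0.6432 0.6985 0.1014]
white 30 px [  5. 
[... 1960 characters left out ...]
9 px [221. 240.] rect [ 615.6 -219. ] [62.1 26.2] 80.8 z 0.0915 mean [ 0.6163 -0.2203  0.0906]
dark 80 px [199. 262.] rect [ 604.4 -318.9] [27.4 28.9] 69.2 z 0.092 mean [ 0.6053 -0.3192  0.0913]
dark 197 px [159. 294.] rect [ 567.1 -466.9] [65.5 56.3] 64.2 z 0.1055 mean [ 0.5782 -0.4721  0.1023]
white 42 px [306. 109.] rect [538.6 454.9] [70.3 56. ] 22.8 z 0.0842 mean [0.5416 0.4509 0.0847]
white 83 px [278. 146.] rect [556.  215.9] [53.8 34.2] 8.8 z 0.0973 mean [0.5552 0.2156 0.0967]
white 692 px [  9. 309.] rect [ 233.1 -736.8] [ 78.3 162.3] 52.9 z 0.0834 mean [ 0.2346 -0.7525  0.0836]
tray ((592.9913940429688, -213.12350463867188), (326.0689392089844, 193.5588836669922), 83.2033920288086)
```

```bash
python3 -m inch '[-1,0.9,-0.34,-0.2,0.18, -1,0.9,-0.34,-0.2,0.18, -1,0.9,-0.34,-0.2,0.18, -1,0.9,-0.34,-0.2,0.18, -1,0.9,-0.34,-0.2,0.18, -1,0.9,-0.34,-0.2,0.18, -1,0.9,-0.34,-0.2,0.18, -1,0.9,-0.34,-0.2,0.18, -1,0.9,-0.34,-0.2,0.18, -1,0.9,-0.34,-0.2,0.18]' 20
python3 - <<'E'
from h import *
import time
for k in range(2): d,T=shot('wrist')
print(robot.observe()['tool_pos'],T.round(3).tolist()); save(d,'w1'); blobs(d,T,.085,.1)
for t in ('bar_key_top','round_key_top','square_key_top'): find(d,T,t)
E
```

```text
t: 2.0
tool_pos: [0.5593, -0.2339, 0.3316]
orientation: [0.997, 0.073, 0.0, 0.0]
contact_force: [0.7, -1.2, -0.4]
gripper_width: 0.0139
finger_force: 0.0
[ 0.56159528 -0.23230092  0.33150056] [[0.15, -0.949, -0.278, 0.644], [-0.989, -0.144, -0.04, -0.218], [-0.002, 0.281, -0.96, 0.487], [0.0, 0.0, 0.0, 1.0]]
dark 506 px [178. 109.] rect [ 625.7 -118.2] [30.4 28.5] 84.1 z 0.0926 mean [ 0.6259 -0.1189  0.0924]
dark 750 px [249. 128.] rect [ 615.1 -217. ] [61.  22.5] 83.8 z 0.092 mean [ 0.6152 -0.217   0.092 ]
dark 388 px [318. 146.] rect [ 604.1 -315.8] [29.3 30.1] 8.6 z 0.0925 mean [ 0.6043 -0.3151  0.0924]
bar_key_top 0.81 [ 0.612  -0.2213  0.0951] px 251 130
bar_key_top 0.67 [ 0.5668 -0.4503  0.1106] px 410 189
round_key_top 0.89 [ 0.6034 -0.3171  0.094 ] px 319 147
round_key_top 0.5 [ 0.6349 -0.1246  0.0736] px 186 102
square_key_top 0.91 [ 0.6265 -0.1221  0.089 ] px 181 108
```

View pics/w1.png

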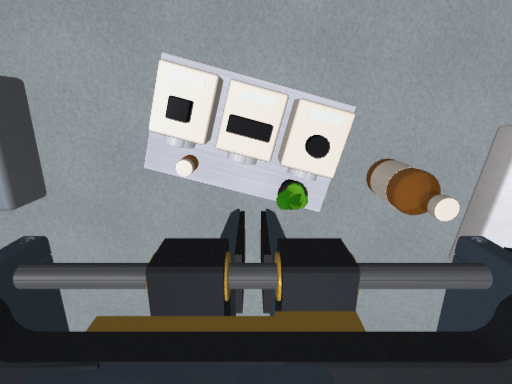

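The wrist view confirms the layout: square key at (178,109), bar key at (249,128), round key at (318,146), with consistent positions and z of 92 mm. Next is the rocker.

```bash
python3 -m inch '[-1,0.09,-0.9,0.06,0, -1,0.09,-0.9,0.06,0, -1,0.09,-0.9,0.06,0, -1,0.09,-0.9,0.06,0, -1,0.09,-0.9,0.06,0, -1,0.09,-0.9,0.06,0, -1,0.09,-0.9,0.06,0, -1,0.09,-0.9,0.06,0, -1,0.09,-0.9,0.06,0, -1,0.09,-0.9,0.06,0]'
python3 - <<'E'
from h import *
for k in range(2): d,T=shot('wrist')
print(robot.observe()['tool_pos']); save(d,'w2'); blobs(d,T,.085,.115)
for t in ('rocker_end','rocker','net_pot'): find(d,T,t)
E
```

```text
t: 3.25
tool_pos: [0.5364, 0.2193, 0.2999]
orientation: [0.997, 0.074, -0.001, -0.001]
contact_force: [-0.1, -0.5, -0.2]
gripper_width: 0.0003
finger_force: 0.0
[0.53705521 0.21545062 0.30045758]
dark 798 px [ 65. 144.] rect [534.3 461.3] [47.5 46.4] 43.0 z 0.0985 mean [0.5348 0.4548 0.0986]
dark 97 px [508. 142.] rect [ 620.5 -102.8] [22.9  8.6] 17.1 z 0.0895 mean [ 0.6193 -0.1028  0.0893]
white 417 px [ 74. 139.] rect [536.7 457. ] [64.2 51. ] 28.6 z 0.0858 mean [0.5394 0.451  0.086 ]
white 1407 px [255. 148.] rect [563.2 218.1] [67.9 35.2] 8.3 z 0.099 mean [0.564  0.2181 0.0988]
rocker_end 0.65 [0.5641 0.218  0.1012] px 254 148
rocker_end 0.64 [ 0.6217 -0.1031  0.0822] px 504 139
rocker 0.71 [0.5681 0.2177 0.1028] px 255 145
net_pot 0.69 [ 0.5414 -0.1231  0.0532] px 478 192
net_pot 0.56 [0.4664 0.2353 0.1269] px 230 226
```

View pics/w2.png

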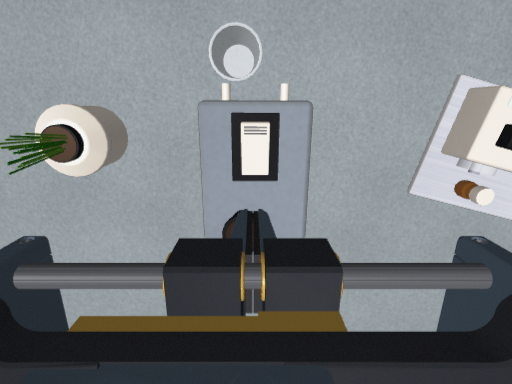

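Rocker plate at (255,148) px, centre (0.5635, 0.218), heading 8.3°, ribs on the far side. I'll go above the ribbed end.

```bash
python3 -m inch '[-1,0.129,0.003,0.05,0, -1,0.129,0.003,0.12,0, -1,0.129,0.003,0.2,0, -1,0.129,0.003,0.27,0, -1,0.129,0.003,0.32,0, -1,0.129,0.003,0.335,0, -1,0.129,0.003,0.345,0, -1,0.129,0.003,0.345,0, -1,0.129,0.003,0.345,0, -1,0.129,0.003,0.345,0]'
```

```text
t: 4.5
tool_pos: [0.6023, 0.224, 0.13]
orientation: [0.997, 0.072, 0.001, -0.0]
contact_force: [-0.5, -0.3, -0.9]
gripper_width: 0.0002
finger_force: 0.0
```

```bash
python3 -m inch '[-1,0,0,0.005,0, -1,0,0,0.01,0, -1,0,0,0.015,0, -1,0,0,0.02,0, -1,0,0,0.025,0, -1,0,0,0.03,0, -1,0,0,0.034,0, -1,0,0,0.037,0, -1,0,0,0.038,0, -1,0,0,0.038,0]'
```

```text
t: 5.5
tool_pos: [0.6024, 0.224, 0.1104]
orientation: [0.997, 0.072, 0.001, -0.0]
contact_force: [3.4, 0.6, 6.0]
gripper_width: 0.0002
finger_force: 3.2
```

```bash
python3 -m inch '[-1,0,0,0.001,0, -1,0,0,0.002,0, -1,0,0,0.003,0, -1,0,0,0.004,0, -1,0,0,0.004,0, -1,0,0,0.005,0, -1,0,0,0.005,0, -1,0,0,0.006,0, -1,0,0,0.006,0, -1,0,0,0.006,0]'
```

```text
t: 6.5
tool_pos: [0.6024, 0.2241, 0.11]
orientation: [0.997, 0.072, 0.002, -0.0]
contact_force: [-0.3, -0.3, 17.7]
gripper_width: 0.0004
finger_force: 8.6
```

Firm stop reached at 17.7 N. I'll lift and check the rocker.

```bash
python3 -m inch '[-1,0,0,-0.04,0, -1,0,0,-0.12,0, -1,0,0,-0.22,0, -1,-0.05,0,-0.3,0, -1,-0.13,0,-0.38,0, -1,-0.13,0,-0.38,0, -1,-0.13,0,-0.38,0, -1,-0.13,0,-0.38,0, -1,-0.13,0,-0.38,0, -1,-0.13,0,-0.38,0]'
python3 - <<'E'
from h import *
d,T=shot('wrist'); P=cloud(d,T)
c=np.array([.5635,.218]); ax=np.array([np.cos(.145),np.sin(.145)])
q=(P[...,:2]-c)@ax; r=(P[...,:2]-c)@np.array([-ax[1],ax[0]])
m=(abs(q)<.031)&(abs(r)<.014)&(d['depth']>0)&(P[...,2]>.075)
print(m.sum(),'slope',np.polyfit(q[m],P[...,2][m],1)); blobs(d,T,.085,.115)
s=robot.observe(); print(s['tool_pos'])
E
```

```text
t: 7.5
tool_pos: [0.5373, 0.2143, 0.2944]
orientation: [0.997, 0.072, -0.002, 0.001]
contact_force: [0.2, -0.7, -0.3]
gripper_width: 0.0005
finger_force: 0.0
17003 slope [0.83056498 0.36007262]
dark 843 px [ 60. 145.] rect [534.6 461.5] [46.4 46.3] 74.8 z 0.0984 mean [0.5347 0.4545 0.0986]
dark 70 px [509. 142.] rect [ 620.2 -102. ] [20.   6.4] 14.0 z 0.0881 mean [ 0.6186 -0.1024  0.0886]
white 402 px [ 69. 141.] rect [536.6 454.8] [62.6 48.5] 21.5 z 0.0858 mean [0.5381 0.4507 0.0859]
white 1541 px [253. 150.] rect [563.2 218. ] [66.9 33.9] 8.4 z 0.0986 mean [0.5632 0.2179 0.0986]
[0.53733964 0.21435166 0.29470504]
```

```bash
python3 - <<'E'
from h import *
d,T=shot('wrist'); P=cloud(d,T)
c=np.array([.5635,.218]); ax=np.array([np.cos(.145),np.sin(.145)])
q=(P[...,:2]-c)@ax; r=(P[...,:2]-c)@np.array([-ax[1],ax[0]])
m=(abs(q)<.029)&(abs(r)<.013)&(d['depth']>0)&(abs(P[...,2]-.098)<.015)
print(m.sum(),'slope',np.polyfit(q[m],P[...,2][m],1)); save(d,'w3')
for t in('rocker_end','rocker'): find(d,T,t)
E
```

```text
983 slope [-0.19653391  0.09861869]
rocker_end 0.58 [0.5658 0.2197 0.1003] px 251 147
rocker 0.88 [0.5638 0.2204 0.1057] px 250 150
```

Slope is −0.2 rad, so the rocker is on. Moving to above the bar key, turning the tool so the gripper body keeps clear of the bottle.

```bash
python3 -m inch '[-1,0.03,0.877,0.11,-1, -1,0.03,0.877,0.11,-1, -1,0.03,0.877,0.11,-1, -1,0.03,0.877,0.11,-1, -1,0.03,0.877,0.11,-1, -1,0.03,0.877,0.11,-1, -1,0.03,0.877,0.11,-1, -1,0.03,0.877,0.11,-1, -1,0.03,0.877,0.11,-1, -1,0.03,0.877,0.11,-1]'
python3 - <<'E'
from h import *
d,T=shot('wrist'); d,T=shot('wrist'); s=robot.observe(); blobs(d,T,.085,.1)
Rm=R.from_quat(s['orientation']).as_matrix(); print(s['tool_pos'],np.degrees(np.arctan2(Rm[1,0],Rm[0,0])),s['joints'])
print('delta tool',Rm.T@(np.array([.615,-.217,.125])-s['tool_pos']))
E
```

```text
t: 8.7
tool_pos: [0.615, -0.2222, 0.2398]
orientation: [0.829, 0.559, -0.001, 0.0]
contact_force: [0.3, 0.6, -0.5]
gripper_width: 0.0001
finger_force: 0.0
dark 2708 px [482. 119.] rect [ 859.1 -269.8] [  3.6 277.9] 0.1 z 0.0927 mean [ 0.8593 -0.2541  0.0926]
dark 916 px [224.  84.] rect [ 625.5 -118. ] [29.5 29.6] 84.1 z 0.0925 mean [ 0.6257 -0.1179  0.0925]
dark 1157 px [251. 175.] rect [ 614.9 -216.6] [60.8 23.7] 83.8 z 0.092 mean [ 0.6152 -0.2153  0.0919]
[ 0.61491221 -0.21930888  0.24027572] 68.07795417639228 [-3.60197257e-01  4.40106519e-01  1.35361412e+00 -1.28678938e-05
  1.34940690e+00  2.24174930e-02]
delta tool [ 0.00218012 -0.00060371  0.11527668]
```

```bash
python3 -m inch '[-1,0.004,-0.001,0.05,-0.13, -1,0.004,-0.001,0.12,-0.26, -1,0.004,-0.001,0.18,-0.26, -1,0.004,-0.001,0.21,-0.26, -1,0.004,-0.001,0.23,-0.26, -1,0.004,-0.001,0.24,-0.26, -1,0.004,-0.001,0.24,-0.26, -1,0.004,-0.001,0.24,-0.26, -1,0.004,-0.001,0.24,-0.26, -1,0.004,-0.001,0.24,-0.26]'
```

```text
t: 9.8
tool_pos: [0.6157, -0.2155, 0.1223]
orientation: [0.744, 0.668, 0.0, 0.001]
contact_force: [-0.6, -0.4, -1.7]
gripper_width: 0.0003
finger_force: 0.0
```

```bash
python3 -m inch '[-1,0,0,0.006,0, -1,0,0,0.012,0, -1,0,0,0.018,0, -1,0,0,0.024,0, -1,0,0,0.029,0, -1,0,0,0.033,0, -1,0,0,0.037,0, -1,0,0,0.04,0, -1,0,0,0.042,0, -1,0,0,0.042,0]'
```

```text
t: 10.8
tool_pos: [0.6153, -0.2153, 0.1012]
orientation: [0.744, 0.668, 0.0, 0.0]
contact_force: [-2.6, 1.7, 6.4]
gripper_width: 0.0002
finger_force: 3.4
```

```bash
python3 -m inch '[-1,0,0,0.001,0, -1,0,0,0.002,0, -1,0,0,0.003,0, -1,0,0,0.004,0, -1,0,0,0.005,0, -1,0,0,0.006,0, -1,0,0,0.006,0, -1,0,0,0.006,0, -1,0,0,0.006,0, -1,0,0,0.006,0]'
```

```text
t: 11.8
tool_pos: [0.6153, -0.2153, 0.101]
orientation: [0.744, 0.668, 0.0, 0.001]
contact_force: [-5.9, 2.2, 18.0]
gripper_width: 0.0002
finger_force: 9.6
```

Fully down (18 N with no travel). Lifting, moving over the round key, and looking back at the bar.

```bash
python3 -m inch '[-1,0,0,-0.05,0, -1,0,0,-0.12,0, -1,-0.04,0,-0.2,0, -1,-0.12,0,-0.25,0, -1,-0.2,0,-0.25,0, -1,-0.2,0,-0.25,0, -1,-0.2,0,-0.25,0, -1,-0.2,0,-0.25,0, -1,-0.2,0,-0.25,0, -1,-0.2,0,-0.25,0]'
python3 - <<'E'
from h import *
d,T=shot('wrist'); s=robot.observe(); save(d,'w4'); blobs(d,T,.078,.1)
Rm=R.from_quat(s['orientation']).as_matrix(); print(s['tool_pos'],np.degrees(np.arctan2(Rm[1,0],Rm[0,0])))
print('delta tool',Rm.T@(np.array([.604,-.3155,.12])-s['tool_pos']))
E
```

```text
t: 12.8
tool_pos: [0.6049, -0.3136, 0.2222]
orientation: [0.743, 0.669, -0.0, -0.0]
contact_force: [0.6, 0.6, -0.6]
gripper_width: -0.0
finger_force: 0.0
dark 3001 px [499. 150.] rect [ 859.2 -290.3] [226.5   4. ] 89.9 z 0.0872 mean [ 0.8593 -0.3057  0.0877]
dark 1563 px [252.  86.] rect [ 614.6 -216.5] [60.2 23.1] 83.7 z 0.0844 mean [ 0.6145 -0.216   0.0844]
dark 705 px [252. 186.] rect [ 603.5 -315.6] [29.8 29.5] 84.6 z 0.0924 mean [ 0.604  -0.3144  0.0917]
white 28 px [185. 187.] rect [ 529.3 -310.6] [12.5  4.5] 23.1 z 0.0786 mean [ 0.5297 -0.3112  0.0786]
[ 0.60488795 -0.31376478  0.22233374] 83.9383264281157
delta tool [-0.00183392 -0.00067739  0.10233362]
```

View pics/w4.png

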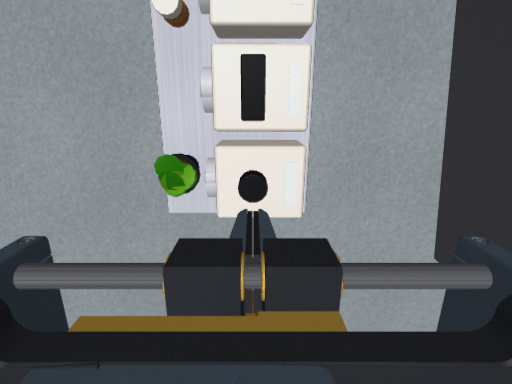

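The bar at (252,86) now stands at 84.4 mm, so it is down and staying. The round key is at (252,186), right under the fingers. Descending.

```bash
python3 -m inch '[-1,-0.003,-0.001,0.05,0, -1,-0.003,-0.001,0.11,0, -1,-0.003,-0.001,0.16,0, -1,-0.003,-0.001,0.19,0, -1,-0.003,-0.001,0.204,0, -1,-0.003,-0.001,0.214,0, -1,-0.003,-0.001,0.224,0, -1,-0.003,-0.001,0.232,0, -1,-0.003,-0.001,0.24,0, -1,-0.003,-0.001,0.242,0]'
```

```text
t: 13.85
tool_pos: [0.6046, -0.3163, 0.1024]
orientation: [0.744, 0.668, 0.0, 0.001]
contact_force: [0.2, 0.6, 4.8]
gripper_width: 0.0006
finger_force: 2.6
```

```bash
python3 -m inch '[-1,0,0,0.002,0, -1,0,0,0.004,0, -1,0,0,0.005,0, -1,0,0,0.006,0, -1,0,0,0.007,0, -1,0,0,0.008,0, -1,0,0,0.008,0, -1,0,0,0.008,0, -1,0,0,0.008,0, -1,0,0,0.008,0]'
```

```text
t: 14.85
tool_pos: [0.6046, -0.3163, 0.1012]
orientation: [0.744, 0.668, 0.001, 0.002]
contact_force: [-3.4, 2.5, 15.2]
gripper_width: 0.0004
finger_force: 7.6
```

```bash
python3 -m inch '[-1,0,0,0.001,0, -1,0,0,0.002,0, -1,0,0,0.002,0, -1,0,0,0.002,0, -1,0,0,0.002,0, -1,0,0,0.002,0, -1,0,0,0.002,0, -1,0,0,0.002,0, -1,0,0,0.002,0, -1,0,0,0.002,0]'
python3 - <<'E'
from h import *
d,T=shot('scene'); save(d,'s2'); print(robot.observe()['contact_force'])
E
```

```text
t: 15.85
tool_pos: [0.6047, -0.3164, 0.1011]
orientation: [0.744, 0.668, 0.001, 0.002]
contact_force: [-4.5, 3.4, 19.0]
gripper_width: 0.0004
finger_force: 9.6
[-4.67760901  3.43762    19.00833722]
```

View pics/s2.png

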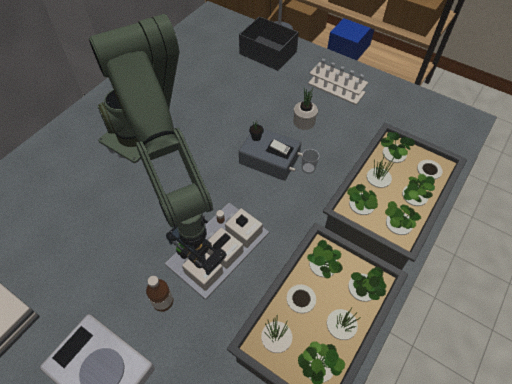

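The scene shows the gripper on the round key near (205,262). The bottle (157,292), the vial (220,216), the net pot (256,131), the jar and the beaker are where they were. The round key is at its stop, held with 19 N.

```bash
python3 -c "
from plant import job_done
print(job_done())"
```

```text
the job is handed in; nothing more can be done
None
```

The job is handed in at about 16 s: the air pump is on, the bar key is fully down and staying there, and the round key is held at its stop with about 19 N; I did not touch the square key, and nothing I could see had moved (the arm hid the seedling pot in the last picture).

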